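# Dip the gear unit and present the gauge rod

## Robot

A 6-joint arm with a two-finger parallel gripper is mounted at the origin on the work surface; the furniture and walls round the work are solid. World frame = base frame: x ahead of the robot, y to its left, z up, the work surface at z = 0. Lengths are in m, angles in rad, forces in N, time in s.
With the tool pointing down it reaches from about 0.35 to 0.775 m from the base axis. Payload 7.3 kg.
Tool frame: the origin (TCP) lies at the very end of the fingers, on their centre line; the grasp point (between the pads) lies 19 mm behind it; z points along the fingers, y is the line along which they close (so a half turn about z gives the same grasp; the last joint's range is limited). The gripper opens to 92 mm and grips with 3 to 60 N. Pads are 19 mm wide; open, the fingers measure 130 mm over their backs; the gripper's body (75 mm by 190 mm) begins 47 mm behind the grasp point.
Start: joints at [-1.486, 0.342, 1.524, -0, 1.275, -0.146], TCP at [0.12, -0.511, 0.227] pointing down, gripper open.
Joint ranges: [-2.53, 2.53], [-0.77, 2.02], [0.04, 2.7], [-1, 4.14], [0.28, 2.66], [-3.11, 3.11]. Speed limits (rad/s): [2.57, 2.57, 3.14, 3.14, 3.14, 3.14].

## Interface

Orientations are given as [roll, pitch, yaw] about the fixed x, y, z axes, in that order (R = Rz(yaw) Ry(pitch) Rx(roll)).
In Python, from plant import env, eyes gives the robot as it stands.
- The arm moves only by the shell command python3 -m handwheel 'ROWS' [FORCE]. ROWS is JSON, one flat list of numbers, 5 for each row, row after row: the shift along the world's x, y, z in cm, then the turn about the world's z in rad, then the finger opening in cm, from 0 to 9.18. In form: [dx, dy, dz, turn, grip, dx, dy, dz, turn, grip, ...]. A call has 1 to 12 rows; each row shifts and turns the commanded pose from where the row before left it; what a row does not reach is not made up. A row lasts 1/12 s, in which the tool goes at most 41.7 mm and 7.16 degrees, less where a joint would pass 70% of its speed; a pose out of reach is approached as far as the arm can. A call with a gripper value outside its range is refused whole. The fingers move at their own pace and stop on an object; FORCE is the grip in N (left out, the last holds). Time passes only in rows, so rows that do not move let the fingers close. It gives the time, the measured TCP pose, the force, the opening and the grip force at its end, in the units of the state.
- env.get_state(): the state, without advancing time (a new reading comes with each control period).
- eyes.capture(name): name is "side" or "top" or "wrist"; returns (picture, depth): 420x560x3 uint8, blue, green, red; 420x560 float32, m along the optical axis (not along the pixel's ray), 0 where there is no reading.
- eyes.camera_params(name): a dict with "mtx" (3x3 intrinsics, pixels), "origin" and "attitude" of the camera in the world; the wrist camera has in their place "hand_eye" (4x4, takes a point from camera to tool coordinates, whose origin is the TCP and whose axes are the flange's). Camera axes: x right, y up, looking along -z (the intrinsics and any distortion apply to the point x, -y, -z); pixel columns grow to the right and rows downward; lengths in m; the calibration is good to about 2 mm. A picture is of the moment at which its call begins: read the wrist's pose just before it. camera_params takes no time and is no camera call.
- env.hand_in(): hands the job in; it is judged then, once.
The state is a dict: "t": time; "qpos": joint angles; "joint_velocities": joint speeds; "joint_efforts": joint torques, N m; "eef_pos": TCP position; "tcp_rot": TCP orientation; "ft_force": force on the tool from outside, world axes, zero at the start; "moment": the same for the moment, N m; "gripper_width": finger opening in m; "grasp_force": force on a finger pad.
Only numpy, scipy, OpenCV 4.12 (cv2) and the standard library are available. Lean on these libraries where they do the work, as an engineer would, in place of code of your own. Each camera call takes 0.05 s, during which the arm holds its last target. There are 200 camera calls.

## Task

Check the oil dip of the small green gear unit: swing its carry handle up and over, away from the mouth of the sloping guide tube, until it stops fully home at the back. Then take the red-gripped gauge rod from its blue rest, slide it into the guide tube until its brass collar stops against the mouth, without forcing it (let it sit there a moment), and draw it right out again. Finish while still holding the rod in the gripper, still, level and marked face up, in free air about 25 cm above the table, with the carry handle still home and the tape, the sanding block and the mug left where they are.

Things in the scene. Friction and masses are not known exactly. Their poses are not given: they have to be found in the camera images.
- gear_unit: fixed small gear unit with a green cast housing (120 x 88 x 110 mm high) on a dark foot plate 170 x 130 x 12 mm. Origin: centre of its footprint, on the table; z up; its -x side is the one from which the guide tube looks out. A stub shaft sticks out to its -y side, 82 mm from the middle; two dark handle stops rise beside its back to 153 mm above the table.
- dip_tube: sloping aluminium guide tube fixed in the gear unit. Origin: centre of its open mouth (rim plane), 138 mm above the table. x points down the bore, into the unit, 30 degrees below level; z points upward, square to the bore; y is level. Bore 14 mm in diameter, 134 mm deep; the last 20 mm widen to 28 mm at the mouth; the rim is 36 mm across outside.
- carry_handle (a joint): angle of the unit's bail carry handle (rad): 0 = folded down in front of the tube's mouth, in line with the bore; grows as it swings up and over the unit to its hard stop at 1.80, leaning back over the far side. Home: over 1.72. It is stiff (0.3 N m, 2 to 3 N at the bar) and stays where it is left.
- handle_bar (a point): centre of the handle's round black cross bar: 14 mm in diameter, 100 mm long, level, parallel to the unit's y axis. In the unit's frame, seen from handle_hinge, it is at 155 mm x (-cos(q + 30 deg), 0, sin(q + 30 deg)), q = joint value. Two 10 mm side arms run from its ends to the hinge. Folded down it is 70 mm out from the mouth along the bore line, 172 mm above the table.
- handle_hinge (a point): point on the hinge axis of the carry handle, midway between the side arms, 95 mm above the table; the axis runs along the unit's y axis.
- gauge_rest: fixed blue rest, base 235 x 60 x 8 mm, with two 62 mm high open-topped forks that carry the gauge rod level, its axis 50 mm above the table. Origin: centre of its footprint, on the table; x along the rod to its tip. The forks (14 mm thick, up to 30 mm across) stand at x = +45 and -104 mm; the grip lies free between them, about x = -85 to -15 mm. Lift the rod straight up.
- gauge_grip (a point): centre of the gauge rod's red grip: a flat-sided block 70 long (x) x 16 wide (y) x 22 mm high (z). x points along the rod to its tip, z out of the marked face (up, as it lies in the rest). The loose gauge rod weighs about 0.12 kg; behind the grip a steel tail reaches to x = -67 mm.
- gauge_collar (a point): centre of the front face of the brass collar (34 mm in diameter, 6 mm thick), 52 mm from the grip's centre along the rod; this face comes to rest against the rim of the tube's mouth.
- gauge_tip (a point): tip of the gauge rod, 130 mm beyond the collar's face, 182 mm from the grip's centre; the shaft is 8 mm in diameter and slightly tapered at the tip, with black marks on its upper face near the tip.
- masking_tape: bystander: roll of masking tape, 104 mm across, 25 mm high, loose; origin at its underside.
- sanding_block: bystander: brown sanding block 60 x 101 x 32 mm, loose; origin at its underside.
- mug: bystander: blue striped mug, 95 mm high, loose; origin at its underside.

How it is judged:
On the way, in this order (a step that is already met when the one before it is completed fails the run):
1. the carry handle is fully home at its rear stop (value of joint carry_handle above 1.72 rad), for 0.2 s.
2. with the handle home, the rod is in the guide tube, its collar stopped against the mouth (value of joint carry_handle above 1.72 rad and x of gauge_collar in the frame of dip_tube above -0.004 m and angle between the x axis of gauge_grip and the x axis of dip_tube, either way round below 0.12 rad and y of gauge_collar in the frame of dip_tube between -0.008 and 0.008 m and z of gauge_collar in the frame of dip_tube between -0.008 and 0.008 m), for 0.2 s.
3. the rod is drawn right out: its tip is clear of the mouth (x of gauge_tip in the frame of dip_tube below -0.02 m), for 0.1 s.
At the end, for the whole second after the job is handed in: The gripper holds the gauge rod still, touching neither unit nor rest, level and marked face up within 8 degrees, grip centre 0.19 to 0.36 m and tip over 0.18 m above the table, tip 3 cm or more from the tube mouth; carry handle still home (over 1.72 rad) (value of joint carry_handle above 1.72 rad and angle between gauge_grip's own z axis and vertical below 0.14 rad and height (world z) of gauge_grip between 0.19 and 0.36 m and height (world z) of gauge_tip above 0.18 m and distance between gauge_tip and dip_tube above 0.03 m and linear speed of gauge below 0.03 m/s and contact force between the fingers and gauge above 2 N and contact force between gauge and gear_unit below 0.3 N and contact force between gauge and gauge_rest below 0.3 N); the arm keeps its last pose, push and grip.
It fails at once if the rod is forced against the gear unit (over 50 N) (contact force between gauge and gear_unit above 50 N).
It fails at once if the masking tape, the sanding block or the mug is pushed more than 3 cm from its place (distance of any of masking_tape, sanding_block, mug from where it was at the start of the episode above 0.03 m).
It also fails if it takes over 72 s, if anything falls off the work surface, if the arm or the gripper's body presses on something with over 40 N, if the wrist force passes 120 N, or if a joint passes its speed limit or range.

## Working session

There is one attempt and no reset: what is moved stays moved. The work goes in short steps, Python scripts to look and compute and a shell command to move; the robot and the scene stay as the last step left them, time stands still between calls to the robot, and variables do not carry over. Pictures are saved under pics/ and viewed, at most 10 in all, crops included, and the job is handed in when it is done.

```bash
mkdir -p pics; ls
python3 - <<'E'
from plant import env, eyes
import cv2, numpy as np
s=env.get_state(); print(s['t'],s['eef_pos'],s['tcp_rot'],s['gripper_width'],s['ft_force'])
for n in('top','side','wrist'):
    p,d=eyes.capture(n); cv2.imwrite(f'pics/{n}0.png',p); np.savez(f'pics/{n}0.npz',p=p,d=d)
    print(n,eyes.camera_params(n), (d>0).mean())
E
```

```text
pics
0.0 [ 0.12006266 -0.51065168  0.22603094] [-3.14002450e+00 -2.29598777e-04  2.30763112e-01] 0.09164647107484816 [0.3205536  0.08485016 0.31837401]
top {'mtx': array([[470.95397945,   0.        , 278.54776958],
       [  0.        , 470.95397945, 205.58682457],
       [  0.        ,   0.        ,   1.        ]]), 'origin': array([0.34969937, 0.15423967, 1.10629184]), 'attitude': array([ 0.16026473,  0.00913509, -1.59729336])} 0.9960119047619047
side {'mtx': array([[405.42917393,   0.        , 268.53891081],
       [  0.        , 405.42917393, 203.13712128],
       [  0.        ,   0.        ,   1.        ]]), 'origin': array([ 0.43803664, -0.70275496,  0.62748159]), 'attitude': array([ 1.05168634, -0.02467342, -0.10416524])} 0.9959991496598639
wrist {'mtx': array([[293.43760152,   0.        , 282.4080125 ],
       [  0.        , 293.43760152, 211.29400486],
       [  0.        ,   0.        ,   1.        ]]), 'hand_eye': array([[-1.91734938e-04,  9.69975855e-01,  2.43201161e-01,
         6.54700956e-02],
       [ 9.99999905e-01,  9.09498985e-05,  4.25638243e-04,
        -1.09866911e-03],
       [ 3.90739698e-04,  2.43201220e-01, -9.69975780e-01,
        -1.57512042e-01],
       [ 0.00000000e+00,  0.00000000e+00,  0.00000000e+00,
         1.00000000e+00]])} 0.9322363945578231
```

View pics/top0.png

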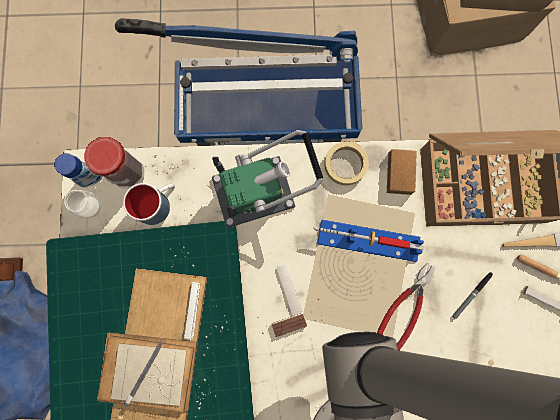

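View pics/side0.png

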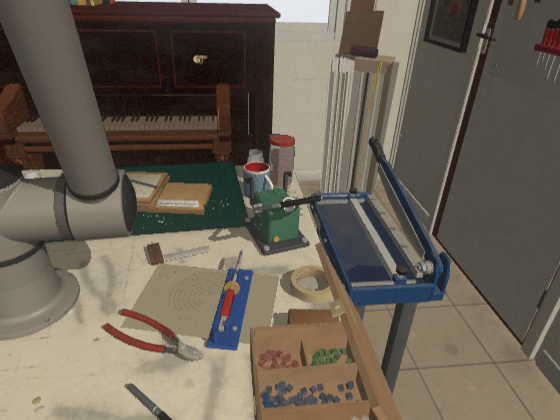

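```bash
cat > h.py <<'E'
import numpy as np, cv2
from scipy.spatial.transform import Rotation as R
from plant import env, eyes
def pose(n,s=None):
    c=eyes.camera_params(n)
    if n!='wrist': return c['mtx'],R.from_euler('xyz',c['attitude']).as_matrix(),np.array(c['origin'])
    T=c['hand_eye'];A=R.from_euler('xyz',s['tcp_rot']).as_matrix()
    return c['mtx'],A@T[:3,:3],A@T[:3,3]+s['eef_pos']
def cloud(n,d,s=None):
    K,A,o=pose(n,s); v,u=np.indices(d.shape)
    P=np.stack([(u-K[0,2])/K[0,0]*d,-(v-K[1,2])/K[1,1]*d,-d],-1)
    return P@A.T+o
def grab(n,name):
    s=env.get_state(); p,d=eyes.capture(n); cv2.imwrite(f'pics/{name}.png',p); return s,p,d,cloud(n,d,s)
def proj(n,X,s=None):
    K,A,o=pose(n,s); q=(np.atleast_2d(X)-o)@A
    return np.c_[K[0,0]*q[:,0]/-q[:,2]+K[0,2], K[1,1]*q[:,1]/q[:,2]+K[1,2]]
def hsv(p): return cv2.cvtColor(p,cv2.COLOR_BGR2HSV)
def line(P):
    c=P.mean(0); return c,np.linalg.svd(P-c)[2][0]
E
python3 - <<'E'
from h import *
np.set_printoptions(precision=4,suppress=True)
z=np.load('pics/top0.npz');p,d=z['p'],z['d'];C=cloud('top',d);H=hsv(p)
def box(m,u0,u1,v0,v1):
    k=np.zeros(m.shape,bool);k[v0:v1,u0:u1]=m[v0:v1,u0:u1];return k&(d>0)
h,s,v=H[...,0],H[...,1],H[...,2]
g=box((h>45)&(h<85)&(s>90)&(v>30),205,300,145,230); P=C[g]
print('green',g.sum(),P.min(0),P.max(0)); T=P[(abs(P[:,2]-.11)<.006)]; print('top',len(T),cv2.minAreaRect(T[:,:2].astype('f4')*1000))
b=box((v<60),295,330,125,190)&(C[...,2]>.14); P=C[b]; print('bar',b.sum(),P.mean(0),line(P)[1],P.min(0),P.max(0))
r=box(((h<8)|(h>172))&(s>150),375,425,230,255); P=C[r]; print('red',r.sum(),P.mean(0),line(P)[1],P[:,2].max(),cv2.minAreaRect(P[P[:,2]>.055][:,:2].astype('f4')*1000))
b=box((h>100)&(h<125)&(s>120),305,435,210,270); P=C[b]; Q=P[P[:,2]<.02]; print('blue',cv2.minAreaRect(Q[:,:2].astype('f4')*1000))
f=box(C[...,2]>-1,205,300,145,235);P=C[f];Q=P[(P[:,2]>.006)&(P[:,2]<.02)]; print('foot',cv2.minAreaRect(Q[:,:2].astype('f4')*1000))
E
```

```text
green 2175 [ 0.4751  0.1531 -0.0043] [0.6163 0.3348 0.1185]
top 1751 ((562.9264526367188, 219.60386657714844), (85.77950286865234, 117.64102172851562), 15.78255558013916)
bar 309 [0.6018 0.0887 0.18  ] [-0.9606 -0.2778  0.0088] [0.5523 0.0696 0.1655] [0.6589 0.1208 0.1858]
red 241 [ 0.4301 -0.0944  0.0585] [-0.2043 -0.9789  0.0031] 0.06535722796667476 ((430.56683349609375, -95.09226989746094), (69.54085540771484, 15.914458274841309), 78.3599853515625)
blue ((440.4482727050781, -48.34735107421875), (233.54080200195312, 59.874149322509766), 78.20201873779297)
foot ((554.416748046875, 234.49261474609375), (141.77511596679688, 203.59487915039062), 15.68689250946045)
```

```bash
python3 -m handwheel '[2.4,3,0.5,0.045,4, 2.4,3,0.5,0,4, 2.4,3,0.5,0,4, 2.4,3,0.5,0,4, 2.4,3,0.5,0,4, 2.4,3,0.5,0,4, 2.4,3,0.5,0,4, 2.4,3,0.5,0,4, 2.4,3,0.5,0,4, 2.4,3,0.5,0,4]' 15; python3 -m handwheel '[2.4,3,0,0,4, 2.4,3,0,0,4, 2.4,3,0,0,4, 2.4,3,0,0,4, 2.4,3,0,0,4, 2.4,3,0,0,4, 2.4,3,0,0,4, 2.4,3,0,0,4, 2.4,3,0,0,4, 2.4,3,0,0,4, 0,0,0,0,4,0,0,0,0,4]'
python3 - <<'E'
from h import *
np.set_printoptions(precision=4,suppress=True)
s,p,d,C=grab('wrist','w1');print(s['eef_pos'],s['tcp_rot'],s['t'])
v=hsv(p)[...,2]
b=(v<60)&(C[...,2]>.16)&(C[...,2]<.195)&(np.hypot(C[...,0]-.602,C[...,1]-.089)<.07);P=C[b]
print('bar',b.sum(),P.mean(0),line(P)[1],P.min(0),P.max(0))
E
```

```text
t: 0.98
eef_pos: [0.3608, -0.2093, 0.277]
tcp_rot: [3.141, 0.0, 0.276]
ft_force: [0.7, -0.4, -0.7]
gripper_width: 0.0403
grasp_force: 0.0
t: 1.98
eef_pos: [0.6004, 0.0906, 0.2752]
tcp_rot: [-3.141, 0.002, 0.279]
ft_force: [-0.2, -0.3, 0.1]
gripper_width: 0.04
grasp_force: 0.0
[0.6004 0.0906 0.2752] [-3.1412  0.0022  0.2787] 1.9833
bar 1584 [0.6064 0.0902 0.1809] [-0.9618 -0.2737 -0.0025] [0.5557 0.07   0.1752] [0.6516 0.1085 0.1841]
```

View pics/w1.png

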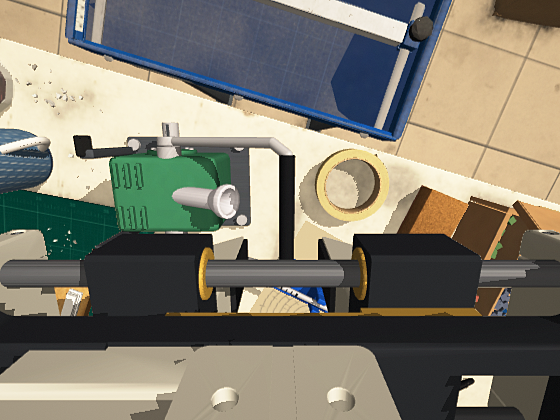

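```bash
python3 -m handwheel '[0,0,-3,0,4, 0,0,-3,0,4, 0,0,-3,0,4, 0,0,-3.2,0,4, 0,0,0,0,1, 0,0,0,0,1, 0,0,0,0,1, 0,0,0,0,1,0,0,0,0,1]' 15
python3 - <<'E'
import numpy as np
q=np.linspace(0,1.8,13)+np.pi/6
X=-15.5*np.cos(q);Z=15.5*np.sin(q)
print(np.round(np.c_[-.272*np.diff(X),.962*np.diff(X),np.diff(Z)],2).tolist())
E
```

```text
t: 2.78
eef_pos: [0.6018, 0.0874, 0.1576]
tcp_rot: [3.138, -0.005, 0.276]
ft_force: [0.9, -3.0, 3.5]
gripper_width: 0.0138
grasp_force: 15.0
[[-0.36, 1.26, 1.92], [-0.43, 1.52, 1.7], [-0.49, 1.75, 1.45], [-0.55, 1.94, 1.16], [-0.59, 2.08, 0.84], [-0.62, 2.18, 0.51], [-0.63, 2.23, 0.17], [-0.63, 2.23, -0.18], [-0.62, 2.18, -0.52], [-0.59, 2.08, -0.86], [-0.55, 1.93, -1.17], [-0.49, 1.74, -1.46]]
```

```bash
python3 -m handwheel '[-0.18,0.63,0.96,0,1, -0.18,0.63,0.96,0,1, -0.21,0.76,0.85,0,1, -0.22,0.76,0.85,0,1, -0.25,0.88,0.73,0,1, -0.25,0.87,0.72,0,1, -0.27,0.97,0.58,0,1, -0.28,0.97,0.58,0,1, -0.29,1.04,0.42,0,1, -0.3,1.04,0.42,0,1, -0.31,1.09,0.25,0,1, -0.31,1.09,0.26,0,1]'
```

```text
t: 3.78
eef_pos: [0.571, 0.1961, 0.2334]
tcp_rot: [3.14, -0.006, 0.275]
ft_force: [3.4, -2.4, 2.8]
gripper_width: 0.0132
grasp_force: 15.0
```

```bash
python3 -m handwheel '[-0.31,1.11,0.08,0,1, -0.32,1.12,0.09,0,1, -0.31,1.11,-0.09,0,1, -0.32,1.12,-0.09,0,1, -0.31,1.09,-0.26,0,1, -0.31,1.09,-0.26,0,1, -0.3,1.04,-0.43,0,1, -0.29,1.04,-0.43,0,1, -0.27,0.97,-0.58,0,1, -0.28,0.96,-0.59,0,1, -0.25,0.87,-0.73,0,1, -0.24,0.87,-0.73,0,1]'; python3 -m handwheel '[-0.1,0.3,-0.4,0,1,-0.1,0.2,-0.3,0,1,0,0,0,0,1,0,0,0,0,1]'
```

```text
t: 4.78
eef_pos: [0.5357, 0.3185, 0.191]
tcp_rot: [3.135, -0.002, 0.276]
ft_force: [7.9, -29.7, 23.5]
gripper_width: 0.0167
grasp_force: 15.0
t: 5.12
eef_pos: [0.5363, 0.3191, 0.1863]
tcp_rot: [3.13, -0.005, 0.274]
ft_force: [9.3, -28.2, 16.7]
gripper_width: 0.0183
grasp_force: 15.0
```

```bash
python3 -m handwheel '[0,-0.2,0.2,0,3.5, 0,0,0,0,3.5, 0,0,0,0,3.5, 0,0,2,0,3.5, 0,0,3,0,3.5, 0,0,3,0,3.5, 0,0,3,0,3.5,0,0,0,0,3.5]'
python3 - <<'E'
from h import *
np.set_printoptions(precision=4,suppress=True)
s,p,d,C=grab('top','t2')
v=hsv(p)[...,2]
cv2.imwrite('pics/t2c.png',cv2.resize(p[110:270,180:450],None,fx=2.5,fy=2.5))
s,p,d,C=grab('side','s2');cv2.imwrite('pics/s2c.png',cv2.resize(p[150:260,200:350],None,fx=4,fy=4))
s,p,d,C=grab('wrist','w2');print(s['eef_pos'],s['tcp_rot'])
E
```

```text
t: 5.78
eef_pos: [0.5331, 0.3252, 0.3013]
tcp_rot: [-3.139, -0.008, 0.277]
ft_force: [-0.4, 0.6, 1.3]
gripper_width: 0.035
grasp_force: 0.0
[0.5317 0.3243 0.2956] [-3.1406 -0.0002  0.2772]
```

View pics/s2c.png

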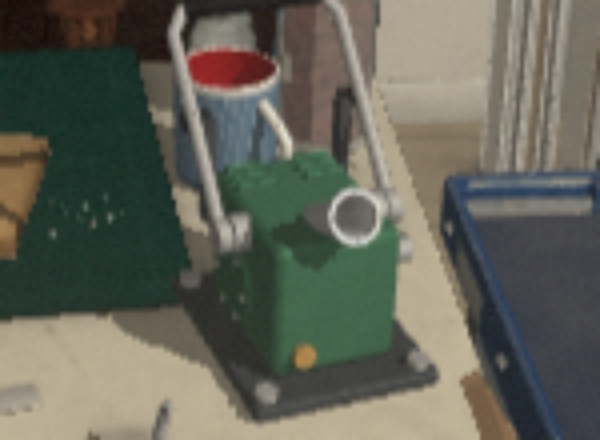

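Run:
```python
from h import *
np.set_printoptions(precision=4,suppress=True)
# no time-costly: one more side and wrist look
ux=np.array([-.272,.962,0])
s,p,d,C=grab('side','s3');H=hsv(p);v=H[...,2]
N=(C-np.array([.563,.2196,0]))
X=N@ux; Y=N@np.array([-.962,-.272,0])
b=(v<70)&(abs(Y)<.045)&(C[...,2]>.185)&(C[...,2]<.235)&(X>.05)&(X<.16);P=C[b]
print('bar',b.sum(),X[b].mean(),X[b].min(),X[b].max(),P[:,2].min(),P[:,2].max())
# rim: light, low-saturation pixels near mouth
r=(abs(Y)<.03)&(X<-.06)&(X>-.1)&(C[...,2]>.115)&(C[...,2]<.165)&(H[...,1]<60)&(v>150)
vv,uu=np.nonzero(r);print('rim',r.sum(),C[r].mean(0),C[r].min(0),C[r].max(0))
e=cv2.fitEllipse(cv2.convexHull(np.c_[uu,vv].astype(np.int32)));print(e)
# cast ray of ellipse centre onto plane z=.138
K,A,o=pose('side');
u0,v0=e[0];r_=A@np.array([(u0-K[0,2])/K[0,0],-(v0-K[1,2])/K[1,1],-1]);M=o+r_*(.138-o[2])/r_[2];print('mouth',M,(M-[.563,.2196,0])@ux,(M-[.563,.2196,0])@[-.962,-.272,0])
```

```text
bar 154 0.0934942018410609 0.08597694220393297 0.10110985783441348 0.20099677317667575 0.21651318223723515
rim 61 [0.5864 0.143  0.1352] [0.571  0.1317 0.1204] [0.6041 0.1557 0.1516]
((288.3092956542969, 204.04220581054688), (12.86583423614502, 14.0692777633667), 170.69911193847656)
mouth [0.5867 0.1409 0.138 ] -0.08213592624010743 -0.001415634380057867
```

```bash
python3 -m handwheel '[-0.86,-3.58,0,0.091,5, -0.86,-3.58,0,0.091,5, -0.86,-3.58,0,0.091,5, -0.86,-3.58,0,0.091,5, -0.86,-3.58,0,0.091,5, -0.86,-3.58,0,0.091,5, -0.86,-3.58,0,0.091,5, -0.86,-3.58,0,0.091,5, -0.86,-3.58,0,0.091,5, -0.86,-3.58,0,0.091,5, -0.86,-3.58,0,0.091,5, -0.86,-3.58,0,0.091,5]'; python3 -m handwheel '[0,0,-4,0,5, 0,0,-4,0,5, 0,0,-4,0,5, 0,0,-3,0,5, 0,0,0,0,5, 0,0,0,0,5]'
python3 - <<'E'
from h import *
np.set_printoptions(precision=4,suppress=True)
s,p,d,C=grab('wrist','w4');print(s['eef_pos'],s['tcp_rot'],s['t']);H=hsv(p)
near=np.hypot(C[...,0]-.4306,C[...,1]+.0951)<.05
r=((H[...,0]<8)|(H[...,0]>172))&(H[...,1]>150)&near&(C[...,2]>.052)&(C[...,2]<.075);P=C[r]
print(r.sum(),P.mean(0),cv2.minAreaRect(P[:,:2].astype('f4')*1000))
E
```

```text
t: 6.98
eef_pos: [0.4278, -0.1073, 0.2937]
tcp_rot: [-3.138, -0.001, 1.373]
ft_force: [1.0, -0.1, 0.1]
gripper_width: 0.0497
grasp_force: 0.0
t: 7.48
eef_pos: [0.4279, -0.1057, 0.1439]
tcp_rot: [-3.136, -0.001, 1.368]
ft_force: [0.2, 0.4, 1.1]
gripper_width: 0.0496
grasp_force: 0.0
[ 0.4279 -0.1057  0.1439] [-3.136  -0.0014  1.3678] 7.4833
1456 [ 0.4319 -0.0928  0.0602] ((431.72406005859375, -94.05934143066406), (68.92691802978516, 15.80273723602295), 78.91969299316406)
```

View pics/w4.png

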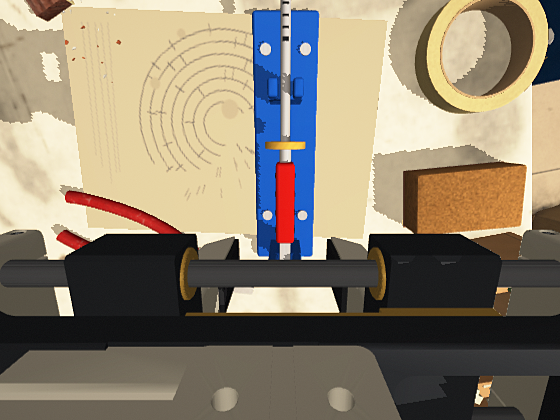

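```bash
python3 -m handwheel '[0.15,0.15,-3,0,5, 0,0,-3,0,5, 0,0,-3,0,5, 0,0,-2.2,0,5, 0,0,0,0,5, 0,0,0,0,1, 0,0,0,0,1, 0,0,0,0,1, 0,0,0,0,1,0,0,0,0,1]' 20;  python3 -m handwheel '[0,0,1,0,1, 0,0,2,0,1, 0,0,2,0,1, 0,0,2,0,1, 0,0,2,0,1, 0,0,2,0,1,0,0,2,0,1,0,0,2,0,1,0,0,0,0,1]'
python3 - <<'E'
from h import *
s,p,d,C=grab('side','s5');cv2.imwrite('pics/s5c.png',cv2.resize(p[150:350,130:380],None,fx=3,fy=3))
E
```

```text
t: 8.37
eef_pos: [0.4316, -0.1053, 0.0345]
tcp_rot: [3.139, 0.001, 1.368]
ft_force: [0.0, 0.3, -0.4]
gripper_width: 0.0213
grasp_force: 0.0
t: 9.12
eef_pos: [0.4326, -0.1057, 0.1872]
tcp_rot: [3.134, 0.002, 1.368]
ft_force: [0.2, -0.1, -1.1]
gripper_width: 0.016
grasp_force: 20.0
```

View pics/s5c.png

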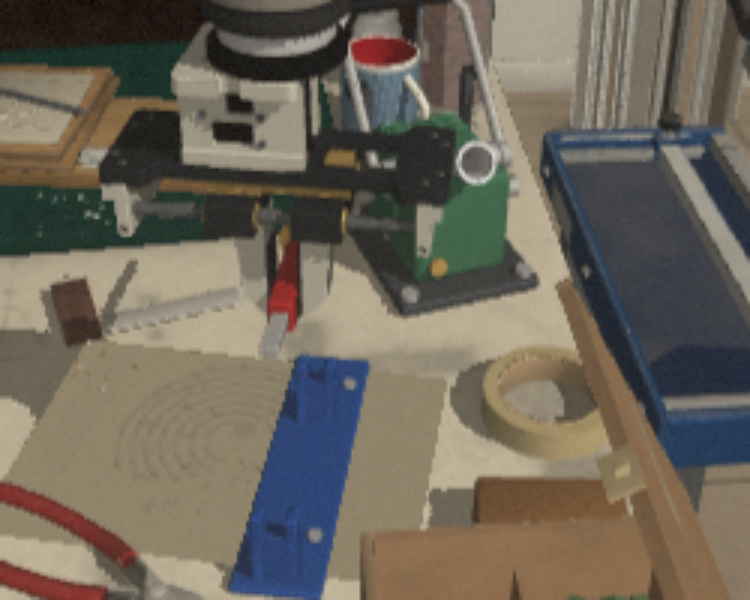

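```bash
cat >> h.py <<'E'
def rod(name):
    """rod in tool vertical plane: along a (horizontal, from TCP), height z; from wrist cam"""
    s,p,d,C=grab('wrist',name); y=s['tcp_rot'][2]; a=np.array([np.cos(y),np.sin(y),0]); b=np.array([-np.sin(y),np.cos(y),0])
    N=C-s['eef_pos']; L=N@a; W=N@b; Z=N[...,2]; H=hsv(p)
    red=((H[...,0]<8)|(H[...,0]>172))&(H[...,1]>150)&(abs(W)<.02)&(L<.1)&(abs(Z)<.12)&(d>0)
    sh=(abs(W)<.02)&(L>.07)&(L<.19)&(Z>-.13)&(Z<.06)&(d>0)&~red
    k=np.polyfit(L[red],Z[red],1); front=np.percentile(L[red],99)
    print('tcp',s['eef_pos'].round(4),s['tcp_rot'].round(3),'t',round(s['t'],2),'red n',red.sum(),'tilt deg',np.degrees(np.arctan(k[0])).round(1),'front L',front.round(4),'Z',np.polyval(k,front).round(4),'W',np.polyfit(L[red],W[red],1).round(3))
    if sh.sum()>20:
        k2=np.polyfit(L[sh],Z[sh],1); print('shaft n',sh.sum(),'tilt',np.degrees(np.arctan(k2[0])).round(1),'Lmax',L[sh].max().round(3),'Zend',np.polyval(k2,L[sh].max()).round(3),'W',np.polyfit(L[sh],W[sh],1).round(3),'res',np.std(Z[sh]-np.polyval(k2,L[sh])).round(4))
    return s,p,d,C
E
python3 -c "
from h import *
rod('w6')"
```

```text
tcp [ 0.4318 -0.1054  0.1853] [3.137e+00 1.000e-03 1.368e+00] t 9.17 red n 3230 tilt deg -0.2 front L 0.0451 Z 0.0197 W [0.003 0.   ]
shaft n 2434 tilt -11.5 Lmax 0.125 Zend -0.006 W [ 0.01 -0.  ] res 0.0382
```

```bash
python3 -m handwheel '[2.6,0.4,0,0.06,1, 2.6,0.4,0,0.06,1, 2.6,0.4,0,0.06,1, 2.6,0.5,0,0.06,1, 2.6,0.5,0,0.06,1, 2.6,0.5,0,0.06,1, 2.6,0.5,0,0.06,1, 2.6,0.5,0,0.06,1, 0,0,-2,0,1, 0,0,-2,0,1, 0,0,0,0,1, 0,0,0,0,1]'
cat >> h.py <<'E'
A0=np.array([-.272,.962,0]);A0/=np.linalg.norm(A0);B0=np.array([-A0[1],A0[0],0]);M0=np.array([.587,.141,.138])
def sideview(name):
    s,p,d,C=grab('side',name); N=C-M0; X=N@A0;Y=N@B0;Z=N[...,2]
    red=((hsv(p)[...,0]<8)|(hsv(p)[...,0]>172))&(hsv(p)[...,1]>130)&(abs(Y)<.05)&(X>-.3)&(X<0)&(abs(Z)<.12)
    sh=(abs(Y)<.04)&(X>-.13)&(X<-.012)&(Z>-.05)&(Z<.09)
    for n,m in(('red',red),('shaft',sh)):
        if m.sum()>5: print(n,m.sum(),'X',X[m].min().round(3),X[m].max().round(3),'Z(X)',np.polyfit(X[m],Z[m],1).round(4),'Y(X)',np.polyfit(X[m],Y[m],1).round(4),'Zmean',Z[m].mean().round(4),'Xmean',X[m].mean().round(4))
    # line of shaft highest-Z per X bin
    return s,p,d,C
E
python3 -c "
from h import *
rod('w7');s,p,d,C=sideview('s7');cv2.imwrite('pics/s7c.png',cv2.resize(p[150:300,200:400],None,fx=4,fy=4))"
```

```text
t: 10.22
eef_pos: [0.6374, -0.0677, 0.1409]
tcp_rot: [-3.137, -0.003, 1.848]
ft_force: [0.6, 0.7, 0.0]
gripper_width: 0.0162
grasp_force: 20.0
tcp [ 0.6374 -0.0677  0.1409] [-3.137e+00 -3.000e-03  1.848e+00] t 10.22 red n 3249 tilt deg -0.1 front L 0.045 Z 0.0198 W [ 0.003 -0.001]
shaft n 2782 tilt -35.1 Lmax 0.125 Zend -0.032 W [-0.03   0.003] res 0.051
red 112 X -0.244 -0.209 Z(X) [0.2485 0.0789] Y(X) [-0.2416 -0.0477] Zmean 0.021 Xmean -0.2328
```

View pics/s7c.png

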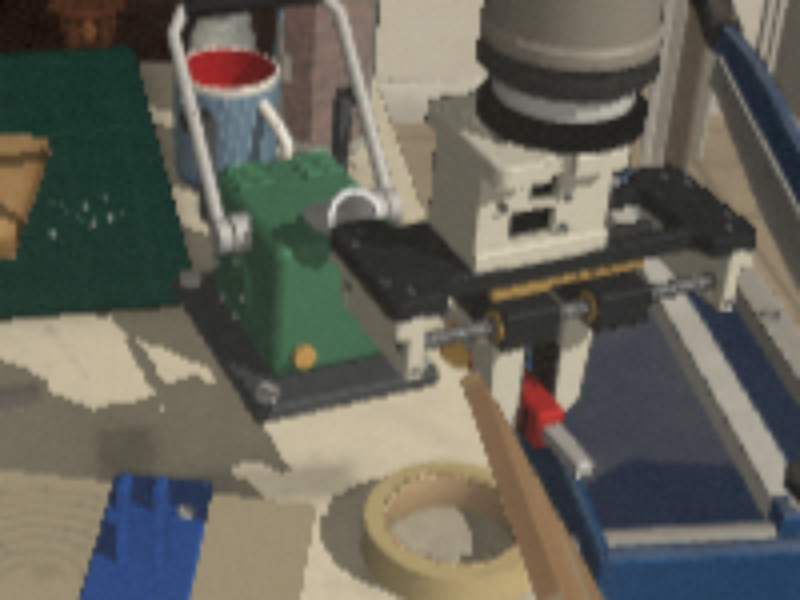

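View pics/w7.png

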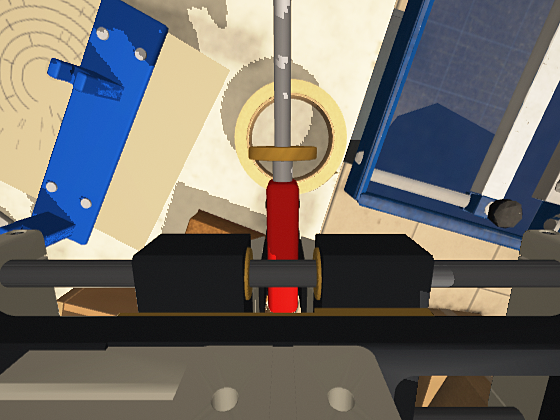

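Run:
```python
from h import *
np.set_printoptions(precision=4,suppress=True)
s,p,d,C=grab('wrist','w8'); y=s['tcp_rot'][2];a=np.array([np.cos(y),np.sin(y),0])
for v in (20,60,100,130,200,240):
    m=d[v,278:290]; j=278+np.argmin(np.where(m>0,m,9)); q=C[v,j]-s['eef_pos']; print(v,j,(q@a).round(4),q[2].round(4))
s,p,d,C=grab('top','t8');N=C-M0;X=N@A0;Y=N@B0;Z=N[...,2]
sh=(abs(Y)<.03)&(X<-.014)&(X>-.12)&(Z>-.06)&(Z<.1);print(sh.sum())
if sh.sum()>20:
    print('shaft X',X[sh].min(),X[sh].max(),'Z',np.polyfit(X[sh],Z[sh],1),'Y',np.polyfit(X[sh],Y[sh],1),np.median(Z[sh]),np.median(Y[sh]))
r=(abs(Y)<.03)&(abs(X)<.013)&(abs(Z)<.03)&(hsv(p)[...,1]<60)&(hsv(p)[...,2]>140);print('rim',r.sum(),X[r].min(),X[r].max(),Y[r].min(),Y[r].max(),Z[r].min(),Z[r].max())
cv2.imwrite('pics/t8c.png',cv2.resize(p[110:260,220:420],None,fx=4,fy=4))
```

```text
20 285 0.1161 0.0129
60 281 0.0999 0.014
100 282 0.0831 0.0136
130 282 0.0698 0.0139
200 278 0.0374 0.0204
240 281 0.0174 0.0209
168
shaft X -0.11958290600552408 -0.02565154244177931 Z [-0.0134  0.016 ] Y [-0.0036  0.0078] 0.01706406268736188 0.008139473503529882
rim 97 -0.004516110978516402 0.0128162204431795 -0.016758697355930347 0.01735718284532145 -0.02032654578324411 0.014423225442035004
```

View pics/t8c.png

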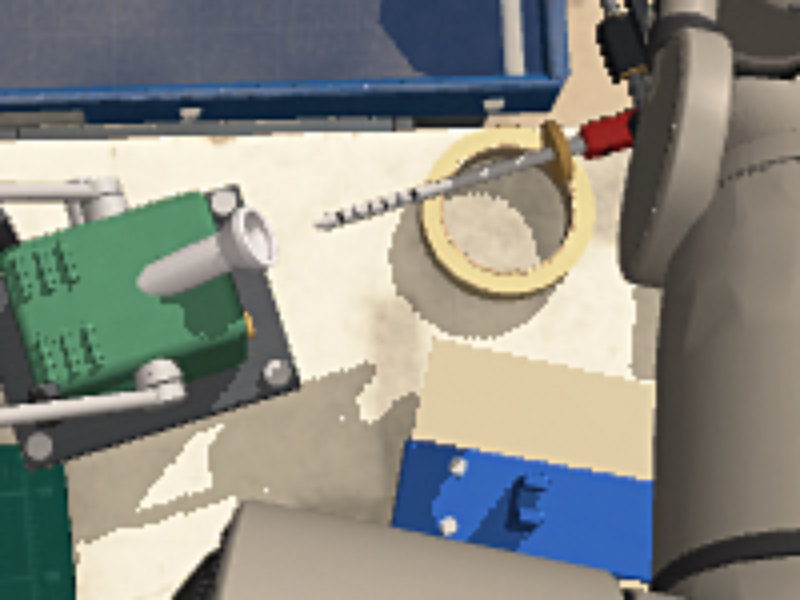

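```bash
python3 -m handwheel '[0.77,0.22,-0.9,0,1, 0,0,-0.95,0,1, 0,0,0,0,1,0,0,0,0,1]'
python3 - <<'E'
from h import *
s,p,d,C=grab('top','t9');N=C-M0;X=N@A0;Y=N@B0;Z=N[...,2]
sh=(abs(Y)<.03)&(X<-.016)&(X>-.12)&(Z>-.06)&(Z<.1)
print('shaft X',X[sh].max(),'Z',np.polyfit(X[sh],Z[sh],1),'Y',np.polyfit(X[sh],Y[sh],1),np.median(Z[sh]),np.median(Y[sh]))
E
python3 -m handwheel '[-0.17,0.6,0,0,1, -0.17,0.6,0,0,1, -0.17,0.6,0,0,1, -0.17,0.6,0,0,1, -0.17,0.6,0,0,1, -0.16,0.56,0,0,1, 0,0,0,0,1]'
```

```text
t: 10.75
eef_pos: [0.6459, -0.0656, 0.1236]
tcp_rot: [-3.14, -0.001, 1.848]
ft_force: [-0.5, -0.1, -1.5]
gripper_width: 0.0158
grasp_force: 20.0
shaft X -0.024234923592680726 Z [-0.00450352 -0.00394256] Y [0.0036588  0.00124884] -0.003526483441964934 0.0012263472755761698
t: 11.38
eef_pos: [0.6361, -0.0287, 0.125]
tcp_rot: [3.142, -0.0, 1.849]
ft_force: [-0.2, -0.0, -1.2]
gripper_width: 0.0157
grasp_force: 20.0
```

```bash
python3 -m handwheel '[0,0,0,0,1, 0,0,0,0,1, 0,0.02,0.89,0,1, -0.02,0.06,0.89,0,1, -0.03,0.1,0.89,0,1, -0.04,0.13,0.88,0,1, -0.05,0.18,0.87,0,1, -0.06,0.22,0.86,0,1, 0,0,0,0,1]' 8; python3 -c "
from h import *
rod('w10')"
```

```text
t: 12.13
eef_pos: [0.6353, -0.0227, 0.1804]
tcp_rot: [3.138, 0.001, 1.848]
ft_force: [0.3, -0.5, -1.5]
gripper_width: 0.0156
grasp_force: 8.0
tcp [ 0.6353 -0.0227  0.1804] [3.138e+00 1.000e-03 1.848e+00] t 12.13 red n 3169 tilt deg -13.4 front L 0.0447 Z 0.0093 W [-0.002 -0.   ]
shaft n 1830 tilt -14.1 Lmax 0.139 Zend -0.023 W [-0.001 -0.   ] res 0.001
```

```bash
python3 -m handwheel '[-0.07,0.26,0.85,0,1, -0.08,0.3,0.84,0,1, -0.1,0.34,0.82,0,1, -0.1,0.37,0.81,0,1, -0.11,0.4,0.79,0,1, -0.12,0.44,0.77,0,1, 0,0,0,0,1]'; python3 -c "
from h import *
rod('w11')"
```

```text
t: 12.77
eef_pos: [0.6292, -0.0009, 0.2288]
tcp_rot: [3.138, 0.001, 1.849]
ft_force: [0.4, -0.5, -1.0]
gripper_width: 0.0159
grasp_force: 8.0
tcp [ 0.6292 -0.0009  0.2288] [3.138e+00 1.000e-03 1.849e+00] t 12.77 red n 3027 tilt deg -29.3 front L 0.0411 Z -0.0023 W [-0.001 -0.   ]
shaft n 2767 tilt -38.2 Lmax 0.177 Zend -0.109 W [ 0.018 -0.002] res 0.009
```

```bash
python3 -m handwheel '[0.06,-0.22,-0.39,0,1, 0.06,-0.21,-0.39,0,1, -0.12,0.42,-0.25,0,1, -0.12,0.42,-0.25,0,1, -0.12,0.42,-0.25,0,1, -0.12,0.42,-0.25,0,1, 0,0,0,0,1]'; python3 -c "
from h import *
rod('w12')"
```

```text
t: 13.4
eef_pos: [0.6245, 0.0117, 0.208]
tcp_rot: [-3.141, -0.001, 1.849]
ft_force: [-0.4, -1.0, -1.1]
gripper_width: 0.016
grasp_force: 8.0
tcp [0.6245 0.0117 0.208 ] [-3.141e+00 -1.000e-03  1.849e+00] t 13.4 red n 3034 tilt deg -29.1 front L 0.0412 Z -0.0023 W [ 0.001 -0.   ]
shaft n 3320 tilt -30.6 Lmax 0.169 Zend -0.088 W [ 0.007 -0.001] res 0.0095
```

```bash
python3 -m handwheel '[-0.12,0.42,-0.25,0,1, -0.12,0.42,-0.25,0,1, -0.12,0.42,-0.25,0,1, -0.12,0.42,-0.25,0,1, -0.12,0.42,-0.25,0,1, -0.12,0.42,-0.25,0,1, -0.12,0.42,-0.25,0,1, -0.12,0.42,-0.25,0,1, 0,0,0,0,1]'; python3 -c "
from h import *
rod('w13')"
```

```text
t: 14.2
eef_pos: [0.6149, 0.0451, 0.188]
tcp_rot: [-3.141, -0.001, 1.849]
ft_force: [-0.4, -0.0, -1.7]
gripper_width: 0.0163
grasp_force: 8.0
tcp [0.6149 0.0451 0.188 ] [-3.141e+00 -1.000e-03  1.849e+00] t 14.2 red n 3046 tilt deg -29.2 front L 0.0412 Z -0.0024 W [ 0.001 -0.   ]
shaft n 5458 tilt -27.0 Lmax 0.161 Zend -0.079 W [ 0.004 -0.001] res 0.0099
```

```bash
python3 -m handwheel '[-0.12,0.42,-0.25,0,1, -0.12,0.42,-0.25,0,1, -0.12,0.42,-0.25,0,1, -0.12,0.42,-0.25,0,1, -0.12,0.42,-0.25,0,1, -0.12,0.42,-0.25,0,1, -0.12,0.42,-0.25,0,1, -0.12,0.42,-0.25,0,1, -0.12,0.42,-0.25,0,1, -0.07,0.25,-0.15,0,1, 0,0,0,0,1]'; python3 -c "
from h import *
rod('w14')"
python3 -m handwheel '[-0.05,0.17,-0.1,0,1, -0.05,0.17,-0.1,0,1, -0.05,0.17,-0.1,0,1, -0.05,0.17,-0.1,0,1, 0,0,0,0,1]'
```

```text
t: 15.17
eef_pos: [0.6035, 0.0851, 0.1642]
tcp_rot: [-3.141, -0.0, 1.848]
ft_force: [0.1, -0.1, -0.9]
gripper_width: 0.0161
grasp_force: 8.0
tcp [0.6035 0.0851 0.1642] [-3.141 -0.     1.848] t 15.17 red n 3030 tilt deg -29.1 front L 0.0412 Z -0.0023 W [ 0.002 -0.   ]
shaft n 7780 tilt -21.4 Lmax 0.151 Zend -0.062 W [ 0. -0.] res 0.0092
t: 15.63
eef_pos: [0.6017, 0.0915, 0.1604]
tcp_rot: [-3.141, -0.0, 1.848]
ft_force: [0.0, 0.4, -1.0]
gripper_width: 0.0158
grasp_force: 8.0
```

```bash
for i in 1 2 3; do python3 -m handwheel '[-0.05,0.17,-0.1,0,1, 0,0,0,0,1, 0,0,0,0,1]' | egrep 'eef|ft'; done
```

```text
eef_pos: [0.6014, 0.0929, 0.1596]
ft_force: [-0.3, 0.0, -1.9]
eef_pos: [0.6011, 0.0944, 0.1588]
ft_force: [0.8, -1.9, 0.1]
eef_pos: [0.6011, 0.0947, 0.1583]
ft_force: [0.1, -6.2, 3.1]
```

```bash
python3 -m handwheel '[-0.02,0.08,-0.05,0,1, 0,0,0,0,1, 0,0,0,0,1, 0,0,0,0,1, 0,0,0,0,1, 0,0,0,0,1]' | egrep 'eef|ft|^t'; python3 -c "
from h import *
s,p,d,C=rod('w15')
cv2.imwrite('pics/w15c.png',cv2.resize(p[60:310,160:420],None,fx=2.3,fy=2.3))"
```

```text
t: 16.88
eef_pos: [0.601, 0.0949, 0.1581]
tcp_rot: [3.14, 0.004, 1.847]
ft_force: [0.5, -9.0, 4.2]
tcp [0.601  0.0949 0.1581] [3.14  0.004 1.847] t 16.88 red n 2992 tilt deg -28.7 front L 0.0403 Z -0.0017 W [ 0.003 -0.   ]
shaft n 8152 tilt -11.9 Lmax 0.148 Zend -0.052 W [ 0.001 -0.   ] res 0.0071
```

View pics/w15c.png

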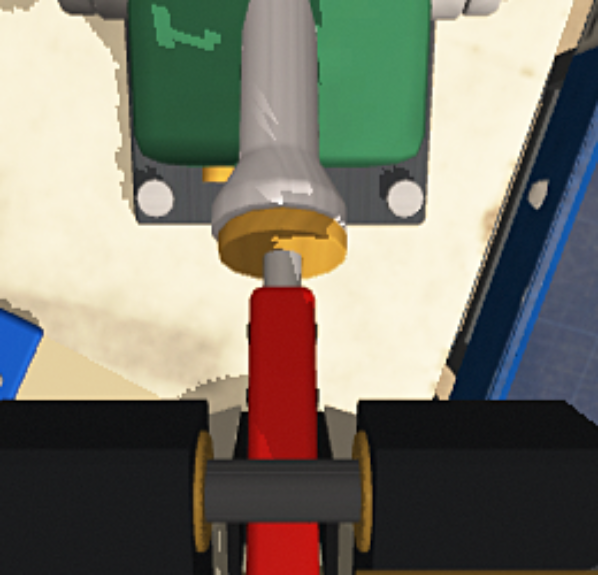

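```bash
python3 -m handwheel '[0.24,-0.83,0.5,0,1, 0.24,-0.83,0.5,0,1, 0.24,-0.83,0.5,0,1, 0.23,-0.83,0.5,0,1, 0.24,-0.83,0.5,0,1, 0.23,-0.83,0.5,0,1, 0.24,-0.83,0.5,0,1, 0.23,-0.83,0.5,0,1, 0.24,-0.83,0.5,0,1, 0.23,-0.83,0.5,0,1, 0.24,-0.83,0.5,0,1, 0.12,-0.42,0.25,0,1]' 12;python3 -m handwheel '[0,0,0,0,1]' 12; python3 -c "
from h import *
rod('w16')"
```

```text
t: 17.93
eef_pos: [0.628, 0.0002, 0.2155]
tcp_rot: [3.141, 0.001, 1.847]
ft_force: [0.3, 0.1, -1.5]
gripper_width: 0.0161
grasp_force: 12.0
t: 18.02
eef_pos: [0.628, 0.0004, 0.2154]
tcp_rot: [3.14, 0.001, 1.847]
ft_force: [-0.3, 0.4, -1.0]
gripper_width: 0.0159
grasp_force: 12.0
tcp [6.280e-01 4.000e-04 2.154e-01] [3.140e+00 1.000e-03 1.847e+00] t 18.02 red n 3007 tilt deg -28.5 front L 0.0404 Z -0.0016 W [ 0.001 -0.   ]
shaft n 2711 tilt -34.0 Lmax 0.172 Zend -0.095 W [ 0.016 -0.002] res 0.006
```

```bash
python3 -m handwheel '[0,0,0,0,1, 0.11,-0.4,-0.79,0,1, 0.1,-0.37,-0.81,0,1, 0.1,-0.34,-0.82,0,1, 0.08,-0.3,-0.84,0,1, 0.07,-0.26,-0.85,0,1, 0.06,-0.22,-0.86,0,1, 0,0,0,0,1]' 8; python3 -c "
from h import *
rod('w17')"
```

```text
t: 18.73
eef_pos: [0.6316, -0.0177, 0.1622]
tcp_rot: [-3.138, -0.002, 1.847]
ft_force: [0.6, 0.5, -1.0]
gripper_width: 0.0157
grasp_force: 8.0
tcp [ 0.6316 -0.0177  0.1622] [-3.138e+00 -2.000e-03  1.847e+00] t 18.73 red n 3080 tilt deg -12.8 front L 0.0432 Z 0.0093 W [ 0.001 -0.   ]
shaft n 1829 tilt -13.7 Lmax 0.139 Zend -0.023 W [ 0.001 -0.001] res 0.001
```

```bash
python3 -m handwheel '[0.05,-0.18,-0.87,0,1, 0.04,-0.13,-0.88,0,1, 0.03,-0.1,-0.89,0,1, 0.02,-0.06,-0.89,0,1, 0,-0.02,-0.89,0,1, 0,0,-0.2,0,1, 0,0,0,0,1]' 8; python3 -c "
from h import *
rod('w18')"
```

```text
t: 19.37
eef_pos: [0.6334, -0.0221, 0.1175]
tcp_rot: [-3.14, -0.001, 1.848]
ft_force: [0.4, 0.1, -1.3]
gripper_width: 0.0161
grasp_force: 8.0
tcp [ 0.6334 -0.0221  0.1175] [-3.140e+00 -1.000e-03  1.848e+00] t 19.37 red n 3144 tilt deg 2.1 front L 0.0434 Z 0.0197 W [ 0. -0.]
shaft n 6162 tilt -43.1 Lmax 0.171 Zend -0.122 W [ 0.006 -0.001] res 0.0565
```

```bash
python3 -m handwheel '[0,0,0,0,1, 0,0,0,0,1, 0.27,-0.96,0.05,0,1, 0.27,-0.96,0.05,0,1, 0.27,-0.96,0,0,1, 0.27,-0.96,0,0,1, 0.27,-0.96,0,0,1, 0.27,-0.96,0,0,1, 0.27,-0.96,0,0,1, 0.27,-0.96,0,0,1, 0,0,1,0,1, 0,0,2,0,1]' 25;  python3 -m handwheel '[0,0,2,0,1, 0,0,2,0,1, 0,0,2,0,1, 0,0,2,0,1, 0,0,1.2,0,1, 0,0,0,0,1, 0,0,0,0,1, 0,0,0,0,1, 0,0,0,0,1]'
python3 - <<'E'
from h import *
rod('w19')
s,p,d,C=grab('top','t19');N=C-M0;X=N@A0;Y=N@B0;Z=N[...,2]
sh=(abs(Y)<.03)&(X<-.025)&(X>-.16)&(Z>.03)&(Z<.2);print('shaft X',X[sh].min(),X[sh].max(),'Z',np.polyfit(X[sh],Z[sh],1))
s,p,d,C=grab('side','s19');X=(C-M0)@A0;Y=(C-M0)@B0
b=(hsv(p)[...,2]<70)&(abs(Y)<.045)&(C[...,2]>.185)&(C[...,2]<.235)&(X>.12)&(X<.24)
print('bar',b.sum(),X[b].mean()-.082,C[b][:,2].min(),C[b][:,2].max())
E
```

```text
t: 20.42
eef_pos: [0.6542, -0.0994, 0.1476]
tcp_rot: [-3.137, -0.003, 1.847]
ft_force: [-0.1, 0.4, -1.6]
gripper_width: 0.0157
grasp_force: 25.0
t: 21.17
eef_pos: [0.655, -0.0988, 0.2403]
tcp_rot: [-3.139, -0.001, 1.848]
ft_force: [-0.2, -0.3, -1.3]
gripper_width: 0.0155
grasp_force: 25.0
tcp [ 0.655  -0.0988  0.2403] [-3.139e+00 -1.000e-03  1.848e+00] t 21.17 red n 3115 tilt deg 1.4 front L 0.0434 Z 0.0196 W [ 0. -0.]
shaft n 2248 tilt 1.4 Lmax 0.124 Zend 0.014 W [ 0.003 -0.001] res 0.0012
shaft X -0.1598227526389076 -0.05965521488425093 Z [0.0212668  0.11795242]
bar 149 0.09375304773762096 0.20253434252712793 0.21546143729356693
```

The rod is level (about 1.4°) at 0.25 m and gripped at 25 N. The handle is unchanged at home and nothing else has been disturbed.

```bash
python3 -c "
from plant import env
print(env.hand_in())"
```

```text
the job is handed in; nothing more can be done
None
```

I handed the job in after about 21 s of robot time, with no verdict returned: the handle is at its rear stop, and the rod went in until its collar met the mouth (about 10 N), sat there over half a second, and was drawn right out. It is now held level (about 1.4°) at about 25 cm, and I did not re-measure the tape, sanding block and mug at the end, though no move went near them.

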